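# Raise the counterweighted gate of the sample lane and slide the bottle out

## Robot

A 7-joint arm with a two-finger parallel gripper is mounted at the origin on a cart in front of the work surface, level with it; the furniture and walls round the work are solid. World frame = base frame: x ahead of the robot, y to its left, z up, the work surface at z = 0. Lengths are in m, angles in rad, forces in N, time in s.
With the tool pointing down it reaches from about 0.4 to 0.875 m from the base axis. Payload 19.3 kg.
Tool frame: the origin (TCP) lies midway between the tips of the shut fingers; the grasp point (between the pads) lies bot.tcp_to_grasp behind it (bot.tcp_to_grasp is the distance from the TCP to the grasp point, in m); z points along the fingers, y is the line along which they close (so a half turn about z gives the same grasp; the last joint's range is limited). The gripper opens to 85 mm and grips with 20 to 120 N. Pads are 22 mm wide; open, the fingers measure 114 mm over their backs; the gripper's body (76 mm by 85 mm) begins 54 mm behind the grasp point. The pads swing forward as they close: fully open they stand 13 mm farther back than shut.
Start: joints at [1.127, 0.521, -0.036, 1.599, 0.021, 1.021, -0.113], TCP at [0.228, -0.582, 0.231] pointing down, gripper open.
Joint ranges: [-2.91, 2.91], [-0.3, 2.13], [-1.5, 1.42], [0.17, 2.43], [-1.26, 4.41], [0.16, 1.93], [-2.52, 2.52]. Speed limits (rad/s): [1.89, 1.89, 2.39, 2.39, 3.01, 3.01, 3.01].

## Interface

Orientations are given as [roll, pitch, yaw] about the fixed x, y, z axes, in that order (R = Rz(yaw) Ry(pitch) Rx(roll)).
In Python, from workcell import observe, imaging, bot gives the robot as it stands.
- The arm moves only by the tool send_rows, never from a script. Its argument "plan" is text: rows parted by semicolons, each of 7 numbers parted by spaces: the shift along the tool's x, y, z in m, then the turn, a rotation vector about the tool's x, y, z in degrees, then the finger opening in m, from 0 to 0.0854. In form: dx dy dz rx ry rz claw; .... A call has 1 to 10 rows; each row is the pose to reach, as a shift and turn from the pose commanded when the call began, along the tool's axes at that moment; what a row does not reach only later rows make up. A row lasts 1/12 s, in which the tool goes at most 41.7 mm and 7.16 degrees, less where a joint would pass 70% of its speed; a pose out of reach is approached as far as the arm can. A call with a gripper value outside its range is refused whole. The fingers move at their own pace and stop on an object; "grip_force" is the grip in N (left out, the last holds). Time passes only in rows, so rows that repeat a pose let the fingers close. It gives the time, the measured TCP pose, the force, the opening and the grip force at its end, in the units of the state.
- observe(): the state, without advancing time (a new reading comes with each control period).
- imaging.grab_frame(name): name is "scene" or "top" or "wrist"; returns a dict with "color" (400x640x3 uint8, red, green, blue), "fx", "fy", "cx", "cy" (pixels), "dist_coeffs" ([k1, k2, p1, p2, k3] as OpenCV has them; the pictures are not rectified), "eye" and "orientation" of the camera in the world; the wrist camera has in their place "tool_from_camera" (4x4, takes a point from camera to tool coordinates, whose origin is the TCP and whose axes are the flange's). Camera axes: x right, y down, z forward; pixel columns grow to the right and rows downward; lengths in m; the calibration is good to about 2 mm. A picture is of the moment at which its call begins: read the wrist's pose just before it. There is no depth.
- bot.job_done(): hands the job in; it is judged then, once.
The state is a dict: "clock": time; "qpos": joint angles; "qd": joint speeds; "joint_efforts": joint torques, N m; "position": TCP position; "tool_rot": TCP orientation; "force": force on the tool from outside, world axes, zero at the start; "moment": the same for the moment, N m; "grip_width": finger opening in m; "finger_force": force on a finger pad.
Only numpy, scipy, OpenCV 4.12 (cv2) and the standard library are available. Lean on these libraries where they do the work, as an engineer would, in place of code of your own. Each camera call takes 0.05 s, during which the arm holds its last target. There are 200 camera calls.

## Task

Push the free near end of the sample lane's gate arm up past its balance point, so that the arm swings over and stays raised by itself with nothing touching it. Then, with the fingertips, gently push the small brown bottle that waits to the right of the gate along the lane into the exit bay on the left, wholly past the gate, and leave it standing upright there with the arm still up. Do not grip or lift the bottle, and leave the cup and the vial beside the lane where they are.

Things in the scene. Friction and masses are not known exactly. Their poses are not given: they have to be found in the camera images.
- lane: Sample lane fixed to the counter: aluminium plate 4 mm thick, in its frame from x = -120 to +110 mm, y = -45 to +75 mm. Origin on the counter (plate's underside), mid-lane right below the shut gate arm; x runs along the lane to the robot's right (world yaw -2.05 to -1.65 rad), y across it, away from the robot, z up. Rails (tops at z = 16 mm) at y = +-28.5 mm leave a lane 52 mm wide.
- gate (a joint): Gate arm angle, rad: 0 = level, shut across the lane; grows as its free end near the robot rises and swings up and away in the lane's y-z plane; 1.75 = upper stop, arm leaning 10 degrees away past upright. Below the balance point (about 0.9 to 1.0) it falls shut; beyond it swings slowly (damped, 1 to 3 s) to the upper stop and stays. Lifting takes 1 to 3 N at 150 mm from the pivot.
- gate_pivot (a point): Centre of the gate's pivot, lane x = 0, y = +55, z = 66 mm; its axis is the lane's x. A grey post on its bottle side (lane x = 12 to 30 mm, 26 mm wide, top at z = 82 mm) carries it. A dark counterweight disc (44 mm diameter, lane x = -15 to +17 mm) is fixed to the arm 50 mm from the pivot, 120 degrees round from the arm: up and a little away when shut, away and down when raised.
- gate_push (a point): Point on the axis of the gate arm 145 mm from the pivot, in its freely overhanging part (lane y = -90 mm when shut); moves with the arm. The arm is a round steel tube 16 mm in diameter; shut, its axis is at z = 66 mm, underside at 58 mm (the bottle cannot pass). Below is bare counter: fingers can go under it from the left. A thin rest (14 x 6 mm) stands under the arm at lane y = -38 mm.
- exit_bay (a point): Middle of the exit bay on top of the plate: lane x = -65 mm, y = 0, z = 4 mm; axes as the lane's. The bay is the part of the lane on the left of the gate arm (lane x below 0); a lip as high as the rails closes it at lane x = -113 mm. The lane's right end is open.
- oil: Small brown glass bottle with black cap, loose, about 50 g, round, 33 mm diameter up to 61 mm, 72 mm high over the cap. Origin in the middle of its underside, z up. It stands on the plate between the rails, at first at lane x = 45 to 70 mm, right of the gate arm.
- vial: Bystander: small clear bottle with white cap, 32 mm diameter, 75 mm high, standing farther left on the counter. Origin at the middle of its underside.
- cup: Bystander: specimen cup with screw lid, 62 mm diameter, 65 mm high, standing on the counter to the left of the lane. Origin at the middle of its underside.
- gate_end (a point): Point on the axis of the gate arm at its free end (outer face of the black end cap), 202 mm from the pivot; moves with the arm.
There are look-alikes about, which are no part of the job. What is shaped like the oil but pink or yellow is not meant.

How it is judged:
By the outcome, as a careful person would: the job done as asked, in the order asked, and still so for the second after the job is handed in, with the robot touching nothing.
It also fails if it takes over 54 s, if anything falls off the work surface, if the arm or the gripper's body presses on something with over 40 N, if the wrist force passes 120 N, or if a joint passes its speed limit or range.

## Working session

There is one attempt and no reset: what is moved stays moved. The work goes in short steps, Python scripts to look and compute and a tool call to move; the robot and the scene stay as the last step left them, time stands still between calls to the robot, and variables do not carry over. Pictures are saved under pics/ and viewed, at most 10 in all, crops included, and the job is handed in when it is done.

Besides the shell and the picture viewer there is one more tool, called as a command line: name --argument value ..., lists and objects as JSON in quotes. send_rows: Moves the arm, as the interface text tells. Its arguments: {"type":"object","properties":{"plan":{"type":"string"},"grip_force":{"type":"number"}},"required":["plan"]}

```bash
mkdir -p pics; ls
python3 - <<'E'
from workcell import observe, imaging, bot
import cv2
s=observe();print(s)
print(bot.tcp_to_grasp)
for n in("scene","top"):
    f=imaging.grab_frame(n);cv2.imwrite(f"pics/{n}0.png",f["color"][:,:,::-1]);print({k:v for k,v in f.items() if k!="color"})
E
```

```text
pics
{'clock': 0.0, 'qpos': array([ 1.12682239,  0.52203767, -0.03630144,  1.59994219,  0.02121021,
        1.02109   , -0.11281368]), 'qd': array([ 0.00267152, -0.00019272,  0.00046335, -0.00033402,  0.00158124,
       -0.00132309, -0.00121342]), 'joint_efforts': array([-3.56847358e-04, -9.27109337e+01,  1.97977535e+00, -3.69940424e+01,
        1.78039883e-02,  8.22678121e-03, -1.05129524e-05]), 'position': array([ 0.22804821, -0.58158454,  0.23073485]), 'tool_rot': array([-3.14050492e+00,  9.74351181e-05,  3.73731972e-01]), 'force': array([ 0.0222936 ,  0.99064208, -0.691309  ]), 'moment': array([0.05323013, 0.02098181, 0.00356378]), 'finger_force': 0.0, 'grip_width': 0.08547088448202438}
0.0187
{'fx': 452.00355522862606, 'fy': 452.00355522862606, 'cx': 311.82225423193063, 'cy': 202.28580288323553, 'dist_coeffs': array([-0.03443002,  0.        ,  0.        ,  0.        ,  0.        ]), 'eye': array([-0.23760383,  0.42865975,  0.63697623]), 'orientation': array([-2.15403532e+00, -9.62808023e-04, -2.11352906e+00])}
{'fx': 506.61188025511143, 'fy': 506.61188025511143, 'cx': 317.94314192904756, 'cy': 193.04250955487214, 'dist_coeffs': array([0.03707736, 0.        , 0.        , 0.        , 0.        ]), 'eye': array([ 0.33736033, -0.00171513,  1.50284683]), 'orientation': array([-3.00864283, -0.00358058, -1.58384421])}
```

View pics/scene0.png

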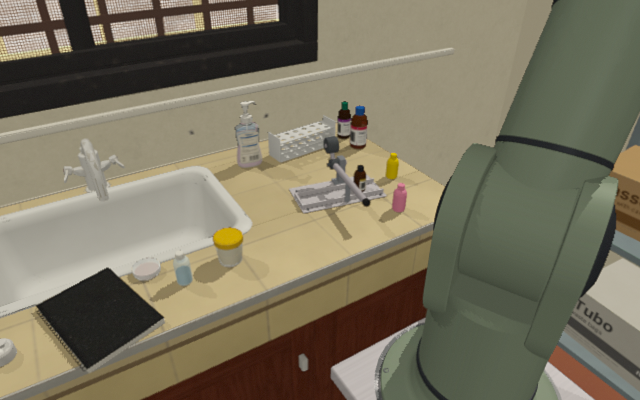

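View pics/top0.png

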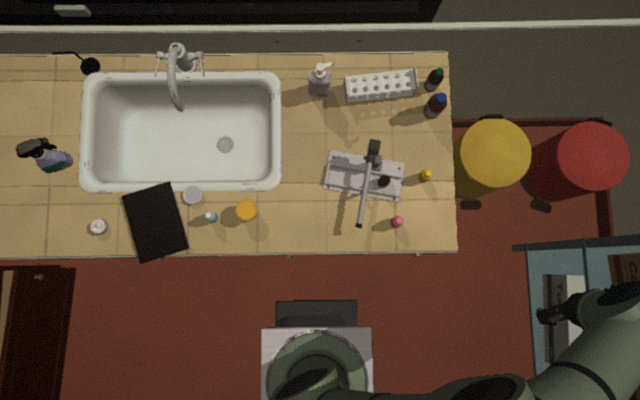

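Candidates in the top view are the brown bottle with the black cap (384,181), yellow (426,175), pink (397,221), and large brown bottles with green and blue caps at (435,78) and (436,104). The one between the rails, right of the arm, at (384,181) fits the description; the scene camera shows it at (360,178). The cup is at (246,210) and the vial at (211,216). I'll check this in a close crop.

Run:
```python
import cv2,numpy as np
a=cv2.imread("pics/top0.png")[130:235,315:445];b=cv2.imread("pics/scene0.png")[125:225,280:415]
a=cv2.resize(a,(780,630)[:2],interpolation=cv2.INTER_CUBIC)
a=cv2.resize(a,(700,565));cv2.imwrite("pics/c1.png",a)
b=cv2.resize(b,(756,560),interpolation=cv2.INTER_CUBIC);cv2.imwrite("pics/c2.png",b)
```

```text
(no output)
```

View pics/c1.png

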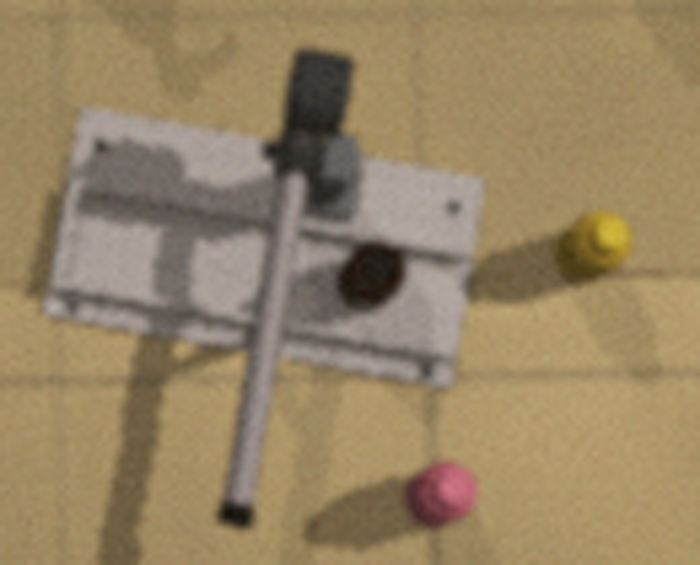

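View pics/c2.png

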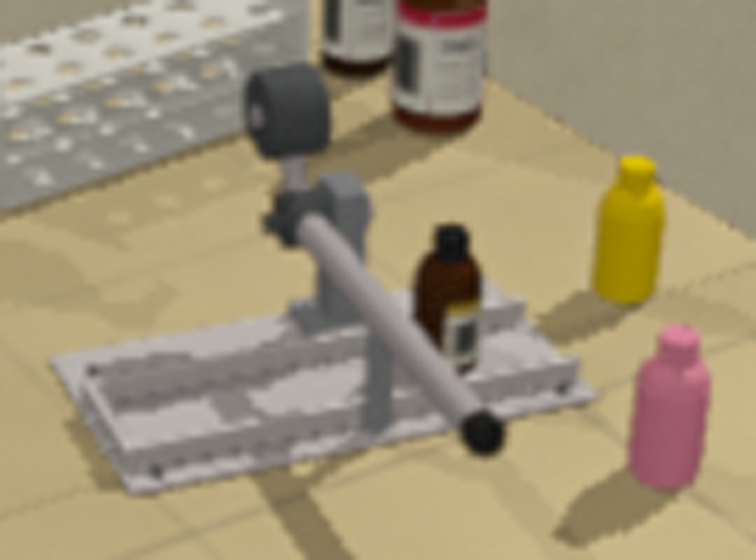

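The crops confirm the brown bottle right of the arm: in c1 its cap is at (372,275), the plate corners at (80,110), (484,180), (445,385) and (45,315), and the arm end at (237,515). In c2 the plate corners are at (52,357), (130,492) and (595,398), and the arm end at (486,433). Next I fit the lane pose.

```bash
cat > h.py <<'E'
import numpy as np,cv2
from scipy.spatial.transform import Rotation as Ro
from scipy.optimize import least_squares
from workcell import observe, imaging, bot
def cam(f):
    if "eye" in f: R=Ro.from_euler("xyz",f["orientation"]).as_matrix();t=np.array(f["eye"])
    else:
        s=observe();T=np.eye(4);T[:3,:3]=Ro.from_euler("xyz",s["tool_rot"]).as_matrix();T[:3,3]=s["position"];T=T@f["tool_from_camera"];R=T[:3,:3];t=T[:3,3]
    K=np.array([[f["fx"],0,f["cx"]],[0,f["fy"],f["cy"]],[0,0,1]]);return R,t,K,np.array(f["dist_coeffs"])
def proj(c,P):
    R,t,K,d=c;return cv2.projectPoints(np.atleast_2d(P).astype(float),cv2.Rodrigues(R.T)[0],-R.T@t,K,d)[0][:,0]
def onplane(c,uv,z):
    R,t,K,d=c;n=cv2.undistortPoints(np.array(uv,float).reshape(-1,1,2),K,d)[:,0];r=np.c_[n,np.ones(len(n))]@R.T
    return t+r*((z-t[2])/r[:,2])[:,None]
def lane2w(p,L):
    x,y,a=p;L=np.atleast_2d(np.array(L,float));c,s=np.cos(a),np.sin(a)
    return np.c_[x+c*L[:,0]-s*L[:,1],y+s*L[:,0]+c*L[:,1],L[:,2]]
def w2lane(p,W):
    x,y,a=p;W=np.atleast_2d(W);c,s=np.cos(a),np.sin(a);d=W[:,:2]-[x,y]
    return np.c_[c*d[:,0]+s*d[:,1],-s*d[:,0]+c*d[:,1],W[:,2]]
E
python3 - <<'E'
from h import *
ct=cam(imaging.grab_frame("top"));cs=cam(imaging.grab_frame("scene"))
t=(np.array([[80,110],[484,180],[445,385],[45,315],[237,517]])+.5)/5.383-.5+[315,130]
Lt=[[-120,75,4],[110,75,4],[110,-45,4],[-120,-45,4],[0,-145,66]]
s=(np.array([[52,357],[130,492],[595,398],[486,433]])+.5)/5.6-.5+[280,125]
Ls=[[-120,75,4],[-120,-45,4],[110,-45,4],[0,-147,66]]
Lt=np.array(Lt)/1e3;Ls=np.array(Ls)/1e3
f=lambda p:np.r_[(proj(ct,lane2w(p,Lt))-t).ravel(),(proj(cs,lane2w(p,Ls))-s).ravel()]
g0=onplane(ct,[[365,176]],.004)[0]
r=least_squares(f,[g0[0],g0[1],-1.85],loss="soft_l1");p=r.x;print(p.round(4),f(p).reshape(-1,2).round(2).tolist())
np.save("lane.npy",p)
# bottle: cap top centre in both
bt=(np.array([372,272])+.5)/5.383-.5+[315,130]; bs=(np.array([453,231])+.5)/5.6-.5+[280,125]
for c,u in((ct,bt),(cs,bs)):
    w=onplane(c,[u],.076);print("bottle",w.round(4),w2lane(p,w).round(4))
print("push/end",lane2w(p,[[0,-.09,.066],[0,-.147,.066]]).round(4).tolist())
print("cup",onplane(ct,[[246,210]],.065).round(3),"vial",onplane(ct,[[211,216]],.075).round(3),"pink",onplane(ct,[[397,221]],.07).round(3),onplane(ct,[[426,175]],.07).round(3))
E
```

```text
[ 0.5755 -0.1501 -1.7636] [[0.16, -1.25], [0.39, -0.84], [1.31, 0.07], [-0.4, -0.64], [-0.42, 0.54], [-0.87, 0.45], [-0.06, 0.5], [0.42, 0.07], [0.48, 2.42]]
bottle [[ 0.5629 -0.1972  0.076 ]] [[ 0.0487 -0.0033  0.076 ]]
bottle [[ 0.5713 -0.2059  0.076 ]] [[0.0556 0.0066 0.076 ]]
push/end [[0.4872, -0.1328, 0.066], [0.4312, -0.1219, 0.066]]
cup [[0.483 0.196 0.065]] vial [[0.467 0.293 0.075]] pink [[ 0.446 -0.232  0.07 ]] [[ 0.577 -0.32   0.07 ]]
```

Run:
```python
from h import *
print([a for a in dir(bot) if a[0]!='_'])
f=imaging.grab_frame("wrist");print(f["tool_from_camera"].round(3).tolist(),f["fx"],f["cx"],f["cy"])
p=np.load("lane.npy")
s=observe();R=Ro.from_euler("xyz",s["tool_rot"])
# target hover: tool down, yaw aligned, TCP above lane pt(-60,-95) z .25
W=lane2w(p,[[-.08,-.08,.25]])[0];Rt=Ro.from_euler("xyz",[np.pi,0,p[2]+np.pi])
print(W,R.inv().apply(W-s["position"]).round(3),(R.inv()*Rt).as_rotvec(degrees=True).round(2))
```

```text
['IKError', 'job_done', 'tcp_to_grasp']
[[0.0, -0.955, -0.296, 0.077], [1.0, 0.001, -0.001, 0.001], [0.001, -0.296, 0.955, -0.143], [0.0, 0.0, 0.0, 1.0]] 276.7428413042245 324.25073867148177 200.44816940712587
[ 0.51232897 -0.05624236  0.25      ] [ 0.456 -0.385 -0.019] [-3.000e-02 -1.000e-02 -5.753e+01]
```

send_rows --plan "0.0 0.0 -0.03 0 0 0 0; 0.456 -0.385 -0.04 0 0 -57.5 0; 0.456 -0.385 -0.04 0 0 -57.5 0; 0.456 -0.385 -0.04 0 0 -57.5 0; 0.456 -0.385 -0.04 0 0 -57.5 0; 0.456 -0.385 -0.04 0 0 -57.5 0; 0.456 -0.385 -0.04 0 0 -57.5 0; 0.456 -0.385 -0.04 0 0 -57.5 0; 0.456 -0.385 -0.04 0 0 -57.5 0; 0.456 -0.385 -0.04 0 0 -57.5 0"

```text
clock: 1.08
position: [0.407, -0.2502, 0.2678]
tool_rot: [3.141, 0.0, 1.386]
force: [0.7, -0.5, 0.4]
grip_width: -0.0005
finger_force: 0.0
```

send_rows --plan "0.04 0.012 0 0 0 0 0; 0.08 0.025 0 0 0 0 0; 0.12 0.038 0 0 0 0 0; 0.16 0.05 0.006 0 0 0 0; 0.19 0.06 0.012 0 0 0 0; 0.21 0.066 0.018 0 0 0 0; 0.21 0.066 0.018 0 0 0 0; 0.21 0.066 0.018 0 0 0 0; 0.21 0.066 0.018 0 0 0 0"

```text
clock: 1.83
position: [0.5115, -0.0593, 0.2495]
tool_rot: [-3.141, 0.0, 1.377]
force: [0.3, 0.5, 0.3]
grip_width: -0.0
finger_force: 0.0
```

Run:
```python
from h import *
s=observe();print(s["position"],s["tool_rot"],s["qpos"].round(2))
f=imaging.grab_frame("wrist");cv2.imwrite("pics/w1.png",f["color"][:,:,::-1])
np.savez("w1.npz",pos=s["position"],rot=s["tool_rot"])
```

```text
[ 0.51147106 -0.05931083  0.24954847] [-3.14128946e+00  3.96123649e-04  1.37689099e+00] [ 0.38  0.36 -0.49  1.85  0.2   0.98 -0.39]
```

View pics/w1.png

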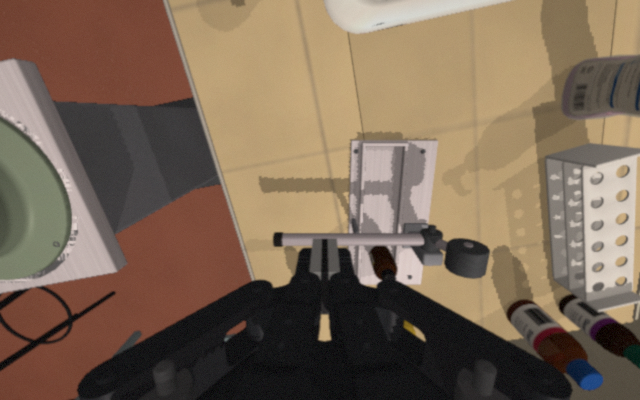

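The wrist view shows the plate corners at (350,142), (437,140) and (421,284), the arm axis along row 240 with its end at (274,239), and the bottle at (384,262). I refit the pose with these added.

Run:
```python
from h import *
ct=cam(imaging.grab_frame("top"));cs=cam(imaging.grab_frame("scene"));cw=cam(imaging.grab_frame("wrist"))
t=(np.array([[80,110],[484,180],[445,385],[45,315],[237,517]])+.5)/5.383-.5+[315,130]
Lt=np.array([[-120,75,4],[110,75,4],[110,-45,4],[-120,-45,4],[0,-145,66]])/1e3
s=(np.array([[52,357],[130,492],[595,398],[486,433]])+.5)/5.6-.5+[280,125]
Ls=np.array([[-120,75,4],[-120,-45,4],[110,-45,4],[0,-147,66]])/1e3
w=np.array([[350,142],[437,140],[421,284],[274,239.5],[400,240]]);Lw=np.array([[-120,-45,4],[-120,75,4],[110,75,4],[0,-147,66],[0,20,66]])/1e3
def f(p):
    a=proj(cw,lane2w(p,Lw))-w;a[4,0]=0
    return np.r_[(proj(ct,lane2w(p,Lt))-t).ravel()*2.9,(proj(cs,lane2w(p,Ls))-s).ravel()*1.7,a.ravel()*1.4]  # mm-ish
r=least_squares(f,np.load("lane.npy"),loss="soft_l1",f_scale=2);p=r.x;print(p.round(4),f(p).reshape(-1,2).round(1).tolist())
np.save("lane.npy",p)
print(w2lane(p,observe()["position"]))
for c,u in((ct,(np.array([372,272])+.5)/5.383-.5+[315,130]),(cs,(np.array([453,231])+.5)/5.6-.5+[280,125])):
    print("bottle",w2lane(p,onplane(c,[u],.076)).round(4))
```

```text
[ 0.5763 -0.1511 -1.7615] [[1.2, -4.1], [2.0, -3.4], [4.9, -0.8], [-0.1, -2.3], [0.1, 0.8], [-1.2, 0.5], [0.4, 0.5], [0.9, -0.4], [1.3, 3.6], [-0.9, -2.8], [-0.7, -0.6], [-1.3, 0.2], [-2.0, -0.5], [0.0, -1.9]]
[[-0.07755045 -0.08089766  0.24983675]]
bottle [[ 0.0478 -0.0044  0.076 ]]
bottle [[0.0547 0.0055 0.076 ]]
```

send_rows --plan "0 -0.01 0 0 -6.5 0 0; 0 -0.01 0 0 -13 0 0; 0 -0.01 0 0 -19.5 0 0; 0 -0.01 0 0 -26 0 0; 0 -0.01 0 0 -32.5 0 0; 0 -0.01 0 0 -39 0 0; 0 -0.01 0.02 0 -45 0 0; 0 -0.01 0.05 0 -45 0 0; 0 -0.01 0.08 0 -45 0 0; 0 -0.01 0.08 0 -45 0 0"

```text
clock: 2.87
position: [0.5002, -0.0572, 0.1655]
tool_rot: [-3.133, 0.788, 1.383]
force: [-0.6, -1.1, -0.5]
grip_width: 0.0001
finger_force: 0.0
```

```bash
cat > st.py <<'E'
from h import *
p=np.load("lane.npy");s=observe();R=Ro.from_euler("xyz",s["tool_rot"]);RL=Ro.from_euler("z",p[2])
print("t",round(s["clock"],2),"lane",(w2lane(p,s["position"])*1e3).round(1),"F lane",RL.inv().apply(s["force"]).round(1),"q",s["qpos"].round(2));print("tool axes in lane (cols)\n",(RL.inv()*R).as_matrix().round(3))
E
python3 st.py
```

```text
t 2.87 lane [[-77.7 -92.5 165.5]] F lane [ 1.2 -0.4 -0.5] q [-0.18  0.67 -0.31  1.85  0.79  1.35 -1.15]
tool axes in lane (cols)
 [[-0.705  0.003  0.709]
 [-0.002  1.    -0.006]
 [-0.709 -0.006 -0.705]]
```

send_rows --plan "0.014 0 0.014 0 0 0 0; 0.028 0 0.028 0 0 0 0; 0.0425 0 0.0423 0 0 0 0; 0.0425 0 0.0423 0 0 0 0; 0.0425 0 0.065 0 0 0 0; 0.0425 0 0.09 0 0 0 0; 0.0425 0 0.115 0 0 0 0; 0.0425 0 0.135 0 0 0 0; 0.0425 0 0.15 0 0 0 0; 0.0425 0 0.15 0 0 0 0"

```text
clock: 3.7
position: [0.4867, -0.1339, 0.0338]
tool_rot: [-3.141, 0.787, 1.375]
force: [-0.8, 0.1, -0.7]
grip_width: -0.0001
finger_force: 0.0
```

```bash
python3 st.py
python3 - <<'E'
from h import *
f=imaging.grab_frame("scene");cv2.imwrite("pics/s2.png",cv2.resize(f["color"][100:260,240:440,::-1],(750,600)))
E
```

```text
t 3.7 lane [[  0.1 -91.2  33.8]] F lane [ 0.  -0.8 -0.7] q [-0.12  0.87 -0.23  1.94  0.99  1.11 -1.32]
tool axes in lane (cols)
 [[-0.706  0.006  0.708]
 [ 0.004  1.    -0.004]
 [-0.708 -0.    -0.706]]
```

View pics/s2.png

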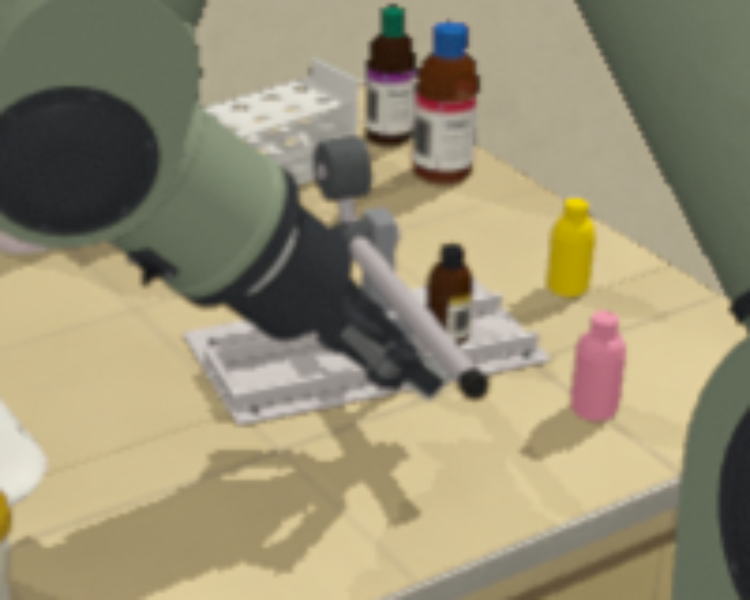

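send_rows --plan "0 -0.001 0.008 0 0 0 0; -0.007 -0.001 0.001 0 0 0 0; -0.016 -0.001 -0.008 0 0 0 0; -0.024 0.000 -0.015 0 0 0 0; -0.0315 0.0015 -0.023 0 0 0 0; -0.0395 0.0045 -0.030 0 0 0 0; -0.0475 0.008 -0.0375 0 0 0 0; -0.0545 0.012 -0.044 0 0 0 0; -0.0615 0.016 -0.050 0 0 0 0; -0.0615 0.016 -0.050 0 0 0 0"

```text
clock: 4.58
position: [0.503, -0.1425, 0.1148]
tool_rot: [3.137, 0.785, 1.374]
force: [0.9, 1.3, -0.2]
grip_width: 0.0001
finger_force: 0.5
```

```bash
python3 st.py
python3 - <<'E'
from h import *
f=imaging.grab_frame("scene");cv2.imwrite("pics/s3.png",cv2.resize(f["color"][100:260,240:440,::-1],(750,600)))
E
```

```text
t 4.58 lane [[  5.4 -73.6 114.8]] F lane [-1.5  0.6 -0.2] q [-0.08  0.73 -0.25  1.91  0.92  1.2  -1.16]
tool axes in lane (cols)
 [[-0.708  0.003  0.707]
 [ 0.004  1.     0.   ]
 [-0.707  0.003 -0.708]]
```

View pics/s3.png

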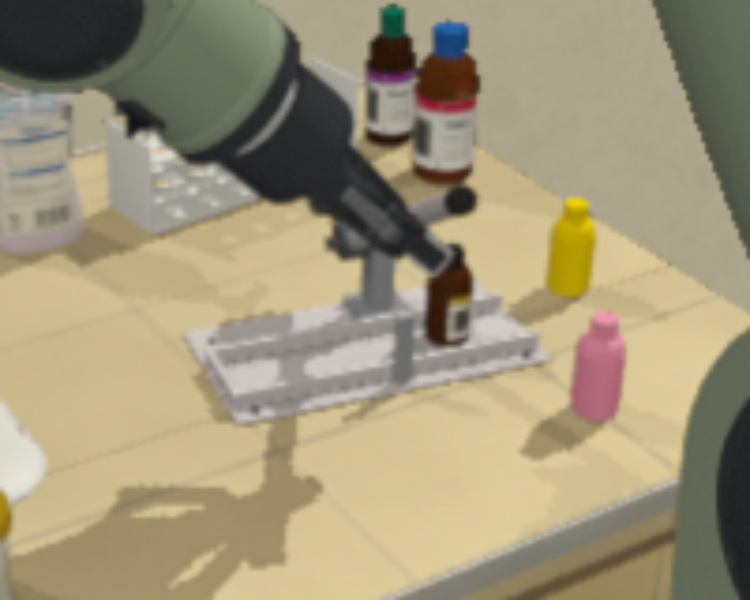

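send_rows --plan "-0.007 0.005 -0.0045 0 0 0 0; -0.014 0.010 -0.009 0 0 0 0; -0.021 0.017 -0.0135 0 0 0 0; -0.0275 0.024 -0.018 0 0 0 0; -0.0355 0.035 -0.024 0 0 0 0; -0.0405 0.046 -0.0305 0 0 0 0; -0.043 0.052 -0.033 0 0 0 0; -0.046 0.058 -0.036 0 0 0 0; -0.046 0.058 -0.036 0 0 0 0; -0.046 0.058 -0.036 0 0 0 0"

```text
clock: 5.47
position: [0.5566, -0.1606, 0.17]
tool_rot: [-3.141, 0.786, 1.378]
force: [-0.6, -0.2, -0.6]
grip_width: 0.0002
finger_force: 0.0
```

```bash
python3 st.py
```

```text
t 5.47 lane [[ 13.  -17.5 170. ]] F lane [ 0.3 -0.6 -0.6] q [-0.04  0.7  -0.24  1.76  0.89  1.29 -0.98]
tool axes in lane (cols)
 [[-0.707  0.003  0.707]
 [ 0.002  1.    -0.003]
 [-0.707 -0.    -0.707]]
```

send_rows --plan "0 -0.015 -0.01 0 0 0 0; 0 -0.03 -0.02 0 0 0 0; 0 -0.045 -0.035 0 0 0 0; 0 -0.06 -0.05 0 6 0 0; 0 -0.06 -0.05 0 12.5 0 0; 0 -0.06 -0.05 0 19 0 0; 0 -0.06 -0.05 0 25.5 0 0; 0 -0.06 -0.05 0 32 0 0; 0 -0.06 -0.05 0 38.5 0 0; 0 -0.06 -0.05 0 45 0 0"

```text
clock: 6.3
position: [0.5049, -0.1141, 0.2063]
tool_rot: [3.139, -0.004, 1.378]
force: [0.6, 0.9, -0.4]
grip_width: 0.0
finger_force: 0.0
```

```bash
python3 st.py
python3 - <<'E'
from h import *
a=imaging.grab_frame("scene")["color"][80:260,240:440,::-1];b=imaging.grab_frame("top")["color"][120:240,300:440,::-1]
cv2.imwrite("pics/s4.png",np.hstack([cv2.resize(a,(400,360)),cv2.resize(b,(400,360))]))
E
```

```text
t 6.3 lane [[-22.9 -77.1 206.3]] F lane [-1.   0.4 -0.4] q [ 0.5   0.42 -0.51  1.89  0.25  0.89 -0.32]
tool axes in lane (cols)
 [[-1.     0.003 -0.004]
 [ 0.003  1.     0.002]
 [ 0.004  0.002 -1.   ]]
```

View pics/s4.png

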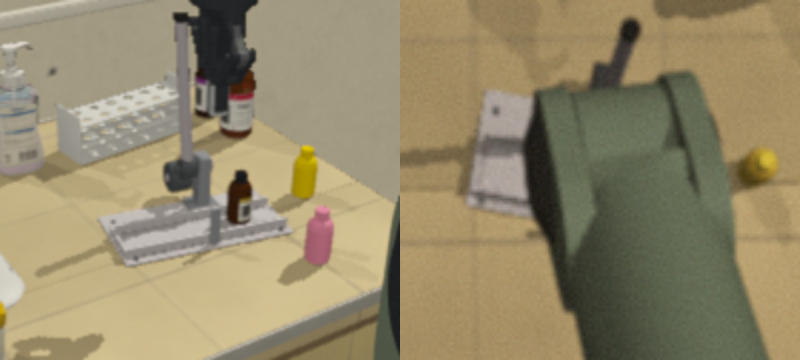

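The arm stands raised against its stop and the bottle is upright at about (238,200) in the left half. Next I go over to the right of the bottle.

send_rows --plan "-0.03 0 0 0 0 0 0.01; -0.06 0.01 0 0 0 0 0.01; -0.09 0.03 0 0 0 0 0.01; -0.12 0.05 0 0 0 0 0.01; -0.122 0.075 0 0 0 0 0.01; -0.122 0.075 0 0 0 0 0.01; -0.122 0.075 0 0 0 0 0.01"

```text
clock: 6.98
position: [0.555, -0.2477, 0.2044]
tool_rot: [-3.139, 0.0, 1.378]
force: [-0.5, 0.7, -0.9]
grip_width: 0.0101
finger_force: 0.0
```

```bash
python3 st.py
python3 - <<'E'
from h import *
f=imaging.grab_frame("wrist");c=cam(f);p=np.load("lane.npy");im=f["color"][:,:,::-1].copy()
print("expected px",proj(c,lane2w(p,[[.051,0,.076],[.051,0,.004],[0,-.0285,.016]])).round(0).tolist())
cv2.imwrite("pics/w2.png",im)
E
```

```text
t 6.98 lane [[ 98.9  -2.5 204.4]] F lane [-0.6 -0.7 -0.9] q [ 0.63  0.56 -0.46  1.66  0.28  1.   -0.11]
tool axes in lane (cols)
 [[-1.     0.003  0.   ]
 [ 0.003  1.    -0.002]
 [-0.    -0.002 -1.   ]]
expected px [[327.0, 145.0], [326.0, 139.0], [301.0, 94.0]]
```

View pics/w2.png

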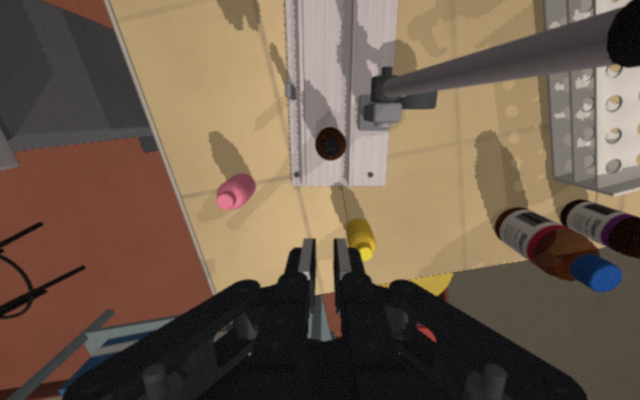

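The bottle cap is at (331,145), so it stands at about lane (51, +4). The gripper links are wide and would foul the gate post in this orientation. I'll turn 90° so the camera faces the robot, open to 65 mm, straddle the bottle without gripping, and push with the right finger's pad alone.

send_rows --plan "0 0 0 0 0 -7 0.065; 0 0 0 0 0 -14 0.065; 0 0 0 0 0 -21 0.065; 0 0 0 0 0 -28 0.065; 0 0 0 0 0 -35 0.065; 0.01 0 0 0 0 -42 0.065; 0.02 0.002 0 0 0 -49 0.065; 0.03 0.003 0 0 0 -56 0.065; 0.04 0.0035 0 0 0 -63 0.065; 0.048 0.0035 0 0 0 -70 0.065"

```text
clock: 7.87
position: [0.5671, -0.2003, 0.2056]
tool_rot: [-3.14, -0.0, 2.607]
force: [-0.8, 0.1, 0.1]
grip_width: 0.0652
finger_force: 0.0
```

```bash
cat >> st.py <<'E'
import sys
if len(sys.argv)>3:
    T=lane2w(p,[[float(v)/1e3 for v in sys.argv[1:4]]])[0];l=np.radians(10)
    M=RL*Ro.from_matrix(np.array([[0,-np.cos(l),-np.sin(l)],[-1,0,0],[0,np.sin(l),-np.cos(l)]]).T)  # rows are tool axes in lane
    M=RL*Ro.from_matrix(np.c_[[0,-np.cos(l),-np.sin(l)],[-1,0,0],[0,np.sin(l),-np.cos(l)]])
    print("move",R.inv().apply(T-s["position"]).round(4),"rot",(R.inv()*M).as_rotvec(degrees=True).round(1))
E
sed -i '/\.T)  # rows/d' st.py; python3 st.py 51 1 150
```

```text
t 7.87 lane [[ 50.    0.3 205.6]] F lane [ 0.1 -0.8  0.1] q [ 0.75  0.61 -0.75  1.66  0.47  1.06  0.88]
tool axes in lane (cols)
 [[-0.337 -0.941  0.001]
 [-0.941  0.337 -0.001]
 [ 0.    -0.001 -1.   ]]
move [-0.001  -0.0006  0.0556] rot [ -1.8  -9.9 -19.7]
```

send_rows --plan "0 0 0 -0.6 -3.3 -6.6 0.065; 0 0 0 -1.2 -6.6 -13.2 0.065; -0.001 -0.001 0 -1.8 -9.9 -19.7 0.065; -0.001 -0.001 0.02 -1.8 -9.9 -19.7 0.065; -0.001 -0.001 0.04 -1.8 -9.9 -19.7 0.065; -0.001 -0.001 0.055 -1.8 -9.9 -19.7 0.065; -0.001 -0.001 0.055 -1.8 -9.9 -19.7 0.065"

```text
clock: 8.45
position: [0.5659, -0.2024, 0.1481]
tool_rot: [3.141, 0.17, 2.945]
force: [-1.1, 1.5, -0.5]
grip_width: 0.065
finger_force: 0.0
```

```bash
python3 st.py 51 1 20
python3 - <<'E'
from h import *
f=imaging.grab_frame("wrist");c=cam(f);p=np.load("lane.npy");im=f["color"][:,:,::-1].copy()
print("expected px",proj(c,lane2w(p,[[.051,.004,.076],[.051,.004,.004],[.0,-.038,.058]])).round(0).tolist())
cv2.imwrite("pics/w3.png",im)
E
```

```text
t 8.45 lane [[ 52.3  -0.5 148.1]] F lane [-1.3 -1.4 -0.5] q [ 0.8   0.62 -0.78  1.86  0.66  0.74  1.06]
tool axes in lane (cols)
 [[-0.006 -1.     0.   ]
 [-0.985  0.006  0.17 ]
 [-0.17   0.001 -0.986]]
move [0.0203 0.0012 0.1265] rot [-0.  -0.2 -0.3]
expected px [[325.0, 199.0], [325.0, 168.0], [388.0, 142.0]]
```

View pics/w3.png

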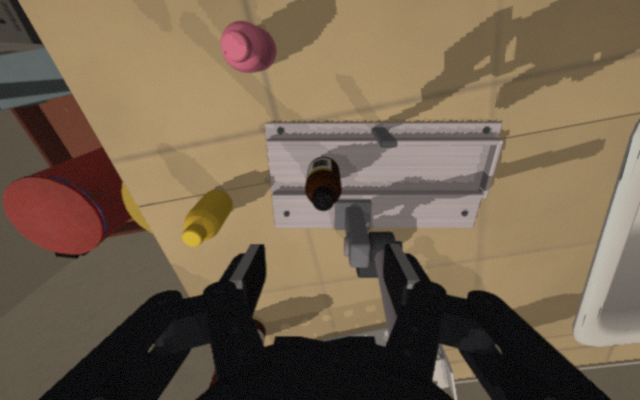

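The wrist view has the cap at (323,198), within 2 px of the expected position, so the bottle is centred between the fingers. Now I descend straight.

send_rows --plan "0.0032 0 0.02 0 0 0 0.065; 0.0064 0 0.04 0 0 0 0.065; 0.0096 0 0.06 0 0 0 0.065; 0.0128 0 0.08 0 0 0 0.065; 0.0155 0 0.097 0 0 0 0.065; 0.018 0 0.112 0 0 0 0.065; 0.02 0 0.125 0 0 0 0.065; 0.02 0 0.125 0 0 0 0.065; 0.02 0 0.125 0 0 0 0.065"

```text
clock: 9.25
position: [0.5703, -0.2032, 0.0246]
tool_rot: [3.14, 0.175, 2.944]
force: [0.2, 0.7, 0.3]
grip_width: 0.065
finger_force: 0.0
```

```bash
python3 st.py -84 0 21
```

```text
t 9.25 lane [[52.3  4.  24.6]] F lane [-0.7  0.   0.3] q [ 0.67  0.79 -0.59  1.91  0.88  0.52  0.86]
tool axes in lane (cols)
 [[-0.007 -1.    -0.   ]
 [-0.985  0.006  0.174]
 [-0.174  0.001 -0.985]]
move [0.0055 0.1362 0.0028] rot [ 0.   0.  -0.4]
```

send_rows --plan "0.001 0.003 0.002 0 0 0 0.065; 0.002 0.007 0.003 0 0 0 0.065; 0.002 0.011 0.003 0 0 0 0.065; 0.002 0.015 0.003 0 0 0 0.065; 0.002 0.019 0.003 0 0 0 0.065; 0.002 0.023 0.003 0 0 0 0.065; 0.002 0.027 0.003 0 0 0 0.065; 0.002 0.031 0.003 0 0 0 0.065; 0.002 0.035 0.003 0 0 0 0.065; 0.002 0.04 0.003 0 0 0 0.065"

```text
clock: 10.08
position: [0.5766, -0.1638, 0.0208]
tool_rot: [3.14, 0.175, 2.943]
force: [1.1, -0.3, 0.8]
grip_width: 0.0646
finger_force: 0.3
```

send_rows --plan "0 0.005 0 0 0 0 0.065; 0 0.01 0 0 0 0 0.065; 0 0.015 0 0 0 0 0.065; 0 0.02 0 0 0 0 0.065; 0 0.025 0 0 0 0 0.065; 0 0.03 0 0 0 0 0.065; 0 0.035 0 0 0 0 0.065; 0 0.04 0 0 0 0 0.065; 0 0.045 0 0 0 0 0.065; 0 0.05 0 0 0 0 0.065"

```text
clock: 10.92
position: [0.5864, -0.1145, 0.0209]
tool_rot: [3.14, 0.175, 2.944]
force: [-0.9, -0.9, -0.1]
grip_width: 0.065
finger_force: 0.2
```

```bash
python3 st.py -80 0 21;  cat > seg.py <<'E'
from h import *
p=np.load("lane.npy")
f=imaging.grab_frame("scene");c=cam(f);im=f["color"].astype(int)
# brown/dark pixels near the lane: compare against projections of a standing bottle
uv=proj(c,lane2w(p,[[x/1e3,0,.03] for x in range(-100,80,20)])).round(0);print(uv.tolist())
hsv=cv2.cvtColor(f["color"],cv2.COLOR_RGB2HSV);m=((hsv[...,2]<95)&(hsv[...,1]>110)&((hsv[...,0]<20)|(hsv[...,0]>170))).astype(np.uint8)
m[:150]=0;m[:, :285]=0;m[:,390:]=0;m[230:]=0
n,l,st,ce=cv2.connectedComponentsWithStats(m)
for i in range(1,n):
    if st[i,4]>15: print("comp",st[i].tolist(),ce[i].round(1),"lane at z.03",(w2lane(p,onplane(c,[ce[i]],.03))*1e3).round(0))
E
python3 seg.py
```

```text
t 10.92 lane [[-37.8   3.   20.9]] F lane [ 1.1 -0.7 -0.1] q [ 0.48  0.77 -0.55  1.94  0.92  0.5   0.66]
tool axes in lane (cols)
 [[-0.007 -1.    -0.   ]
 [-0.985  0.007  0.174]
 [-0.174  0.001 -0.985]]
move [ 0.0033  0.0421 -0.0006] rot [ 0.   0.  -0.4]
[[305.0, 193.0], [312.0, 192.0], [319.0, 190.0], [327.0, 189.0], [334.0, 187.0], [341.0, 186.0], [348.0, 185.0], [355.0, 183.0], [362.0, 182.0]]
comp [328, 175, 12, 22, 138] [331.7 183.4] lane at z.03 [[-18.  20.  30.]]
```

send_rows --plan "0 0.005 0 0 0 0 0.065; 0 0.01 0 0 0 0 0.065; 0 0.015 0 0 0 0 0.065; 0 0.02 0 0 0 0 0.065; 0 0.025 0 0 0 0 0.065; 0 0.03 0 0 0 0 0.065; 0 0.034 0 0 0 0 0.065; 0 0.037 0 0 0 0 0.065; 0 0.039 0 0 0 0 0.065; 0 0.04 0 0 0 0 0.065"

```text
clock: 11.8
position: [0.5943, -0.0755, 0.0209]
tool_rot: [3.14, 0.175, 2.944]
force: [0.2, -0.0, -0.5]
grip_width: 0.0652
finger_force: 0.2
```

send_rows --plan "0 0 0 0 0 0 0.065; 0 -0.003 0 0 0 0 0.065; 0 -0.008 0 0 0 0 0.065; 0 -0.011 0 0 0 0 0.065; 0 -0.011 0 0 0 0 0.065"

```text
clock: 12.22
position: [0.5917, -0.0881, 0.0208]
tool_rot: [3.141, 0.175, 2.942]
force: [1.0, 0.2, -0.1]
grip_width: 0.065
finger_force: 0.0
```

```bash
python3 st.py; python3 seg.py
```

```text
t 12.22 lane [[-64.8   3.2  20.8]] F lane [-0.4  0.9 -0.1] q [ 0.43  0.77 -0.55  1.94  0.92  0.51  0.6 ]
tool axes in lane (cols)
 [[-0.009 -1.     0.001]
 [-0.985  0.009  0.174]
 [-0.174  0.001 -0.985]]
[[305.0, 193.0], [312.0, 192.0], [319.0, 190.0], [327.0, 189.0], [334.0, 187.0], [341.0, 186.0], [348.0, 185.0], [355.0, 183.0], [362.0, 182.0]]
comp [313, 178, 11, 22, 135] [316.8 186.1] lane at z.03 [[-59.  21.  30.]]
```

send_rows --plan "-0.0018 0 -0.01 0 0 0 0.065; -0.0044 0 -0.025 0 0 0 0.065; -0.008 0 -0.045 0 0 0 0.065; -0.0116 0 -0.066 0 0 0 0.065; -0.016 0 -0.09 0 0 0 0.065; -0.02 0 -0.115 0 0 0 0.065; -0.025 0 -0.14 0 0 0 0.065; -0.03 0 -0.167 0 0 0 0.065; 0.0 0 -0.175 0 0 0 0.065; 0.03 0 -0.18 0 0 0 0.065"

```text
clock: 13.1
position: [0.5327, -0.0743, 0.195]
tool_rot: [3.14, 0.178, 2.943]
force: [-0.5, -0.2, -0.3]
grip_width: 0.0652
finger_force: 0.0
```

send_rows --plan "0.03 0 -0.005 0 0 0 0.065; 0.06 0 -0.01 0 0 0 0.065; 0.08 0 -0.01 0 0 0 0.065; 0.08 0 -0.01 0 0 0 0.065; 0.08 0 -0.01 0 0 0 0.065"

```text
clock: 13.52
position: [0.453, -0.0591, 0.1897]
tool_rot: [3.141, 0.176, 2.944]
force: [0.6, -0.3, -0.1]
grip_width: 0.0649
finger_force: 0.0
```

```bash
python3 st.py; python3 seg.py
python3 - <<'E'
from h import *
p=np.load("lane.npy")
f=imaging.grab_frame("scene");c=cam(f)
# gate at upper stop: end cap dark at projected location? rank candidate angles by darkness
g=cv2.cvtColor(f["color"],cv2.COLOR_RGB2GRAY)
for th in(0,.5,1.0,1.5,1.6,1.7,1.75,1.8):
    u=proj(c,lane2w(p,[[0,.055-.198*np.cos(th),.066+.198*np.sin(th)]]))[0].round().astype(int);print(th,u,g[u[1]-1:u[1]+2,u[0]-1:u[0]+2].mean().round(0))
# bystanders in top image vs first
a=cv2.imread("pics/top0.png").astype(int);b=imaging.grab_frame("top")["color"][:,:,::-1].astype(int)
for n,(u,v) in dict(cup=(246,210),vial=(211,216),yellow=(426,175),pink=(397,221)).items(): print(n,abs(a-b)[v-10:v+11,u-10:u+11].mean().round(1))
E
```

```text
t 13.52 lane [[ -67.  -138.5  189.7]] F lane [ 0.2  0.7 -0.1] q [ 0.7   0.34 -0.87  2.17  0.53  0.64  0.84]
tool axes in lane (cols)
 [[-0.006 -1.     0.001]
 [-0.985  0.007  0.175]
 [-0.175  0.    -0.985]]
[[305.0, 193.0], [312.0, 192.0], [319.0, 190.0], [327.0, 189.0], [334.0, 187.0], [341.0, 186.0], [348.0, 185.0], [355.0, 183.0], [362.0, 182.0]]
comp [313, 178, 11, 22, 137] [316.8 186.2] lane at z.03 [[-59.  20.  30.]]
0 [366 203] 181.0
0.5 [364 162] 181.0
1.0 [354 120] 34.0
1.5 [338  93] 33.0
1.6 [335  91] 33.0
1.7 [331  89] 39.0
1.75 [330  88] 34.0
1.8 [328  87] 44.0
cup 3.4
vial 3.7
yellow 3.7
pink 4.8
```

Run:
```python
from h import *
p=np.load("lane.npy");a=cv2.imread("pics/top0.png",0).astype(int)
f=imaging.grab_frame("top");c=cam(f);g=cv2.cvtColor(f["color"],cv2.COLOR_RGB2GRAY)
for th in(0,.5,1.0,1.3,1.6,1.75,1.9):
    u=proj(c,lane2w(p,[[0,.055-.199*np.cos(th),.066+.199*np.sin(th)]]))[0].round().astype(int);s=np.s_[u[1]-1:u[1]+2,u[0]-1:u[0]+2];print(th,u,g[s].mean().round(0),"before",a[s].mean().round(0))
```

```text
0 [359 226] 96.0 before 38.0
0.5 [363 214] 46.0 before 141.0
1.0 [370 185] 164.0 before 107.0
1.3 [375 163] 59.0 before 58.0
1.6 [379 139] 84.0 before 126.0
1.75 [381 128] 36.0 before 141.0
1.9 [382 118] 142.0 before 139.0
```

```bash
python3 -c "
from workcell import bot
print(bot.job_done())"
```

```text
the job is handed in; nothing more can be done
None
```

The gate arm is up at its stop on its own, and the brown bottle stands upright in the exit bay at about lane x = -60 mm. The cup and vial are unmoved in the top view, and I handed the job in at about 13.7 s with the robot clear; no verdict came back.

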